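# Deburr the mouth of a sloping tube

### The arm

A 6-joint arm with a two-finger parallel gripper is mounted at the origin on a cart in front of the work surface, level with it; the furniture and walls round the work are solid. World frame = base frame: x ahead of the robot, y to its left, z up, the work surface at z = 0. Lengths are in m, angles in degrees, forces in N, time in s.
With the tool pointing down it reaches from about 0.325 to 1 m from the base axis. Payload 5.1 kg.
Tool frame: the origin (TCP) lies at the very end of the fingers, on their centre line; the grasp point (between the pads) lies 19 mm behind it (bot.grasp_offset is the distance from the TCP to the grasp point, in m); z points along the fingers, y is the line along which they close (so a half turn about z gives the same grasp; the last joint's range is limited). The gripper opens to 85 mm and grips with 20 to 120 N. Pads are 22 mm wide; open, the fingers measure 114 mm over their backs; the gripper's body (76 mm by 85 mm) begins 54 mm behind the grasp point. The pads swing forward as they close: fully open they stand 13 mm farther back than shut.
Start: joints at [71.471, 7.093, 94.555, -0, 78.352, -4.733], TCP at [0.155, 0.631, 0.231] pointing down, gripper open.
Joint ranges: [-149.61, 149.61], [-58.7, 133.49], [1.44, 155.28], [-77.14, 257.14], [18.33, 153.61], [-166.67, 166.67]. Speed limits (degrees/s): [147.25, 147.25, 180, 180, 180, 180].

### API

Orientations are given as [roll, pitch, yaw] about the fixed x, y, z axes, in that order (R = Rz(yaw) Ry(pitch) Rx(roll)).
In Python, from plant import bot gives the robot as it stands.
- The arm moves only by the shell command python3 -m jog 'ROWS'. ROWS is a JSON object of lists of equal length, an entry for each row: "jaw": the closure, from -1 (fully open) to 1 (shut), so that 0 is half open; "linear": the shift along the tool's x, y, z in m, a list of three; "spin": the turn about the tool's z in rad. A call has 1 to 10 rows; each row shifts and turns the commanded pose from where the row before left it, along the tool's axes as they then stand; what a row does not reach is not made up. A row lasts 1/12 s, in which the tool goes at most 41.7 mm and 7.16 degrees, less where a joint would pass 70% of its speed; a pose out of reach is approached as far as the arm can. A call is refused whole if a number of a shift passes 0.0417 or a number of a turn 0.125, either way. A call with a gripper value outside its range is refused whole. The fingers move at their own pace and stop on an object; the grip force is fixed at half the most. Time passes only in rows, so rows that do not move let the fingers close. It gives the time, the measured TCP pose, the force, the opening and the grip force at its end, in the units of the state.
- bot.observe(): the state, without advancing time (a new reading comes with each control period).
- bot.read_camera(name): name is "scene" or "top"; returns (picture, depth): 480x640x3 uint8, blue, green, red; 480x640 float32, m along the optical axis (not along the pixel's ray), 0 where there is no reading.
- bot.get_calibration(name): a dict with "camera_matrix" (3x3 intrinsics, pixels), "world_from_camera" (4x4, takes a point from camera to world coordinates). Camera axes: x right, y up, looking along -z (the intrinsics and any distortion apply to the point x, -y, -z); pixel columns grow to the right and rows downward; lengths in m; the calibration is good to about 2 mm. A picture is of the moment at which its call begins. get_calibration takes no time and is no camera call.
- bot.hand_in(): hands the job in; it is judged then, once.
The state is a dict: "time_s": time; "joint_positions": joint angles; "qd": joint speeds; "effort": joint torques, N m; "tcp_pos": TCP position; "eef_rot": TCP orientation; "wrist_force": force on the tool from outside, world axes, zero at the start; "wrist_torque": the same for the moment, N m; "width": finger opening in m; "grip_force": force on a finger pad.
Only numpy, scipy, OpenCV 4.12 (cv2) and the standard library are available. Lean on these libraries where they do the work, as an engineer would, in place of code of your own. Each camera call takes 0.05 s, during which the arm holds its last target. There are 200 camera calls.

### The job

Take the deburring tool from its rest and, holding it in line with the sloping tube in the clamp, run its sprung cone once all the way round the inner edge of the tube's mouth, pressed lightly with the middle of the cone's slope on the edge the whole way: start at the lowest point of the mouth, go clockwise as seen looking into the mouth, and finish at the lowest point again. Then hang the tool back in its rest, upright with its guard flat on the plate, and leave the tape, the jar and the stone alone.

Things in the scene. Friction and masses are not known exactly. Their poses are not given: they have to be found in the camera images.
- deburrer: hand deburring tool, 143 mm long, about 0.25 kg, hanging upright in its rest. Origin: centre of the underside of its round steel guard (50 mm across, 8 mm thick); z up along the tool's axis. Above the guard, z = 8 to 68 mm, a square wooden handle 28 x 28 mm with sides along x and y. Below: round barrel 17 mm across to z = -40 mm, then a 10 mm rod with the cone
- cutter_tip (a point): tip of the cone with its spring fully out: 75 mm below the guard's underside on the tool's axis, fixed to the handle, so it does not show the spring. The 45 degree cone widens from this tip to 24 mm across, 10.5 mm higher. Cone and rod slide up to 8 mm into the barrel against a spring: about 0.9 N to start, 0.7 N more per mm, 6.5 N at the stop
- tool_rest: fixed tool rest, 90 x 80 mm, two plates on four posts; origin at the centre of its underside, z up. The top face is 95 mm high with a 30 mm hole through its 10 mm top plate at the centre
- rest_hole (a point): centre of the hole in the rest's top face (where the tool's origin lies when the tool hangs in it)
- tube_clamp: grey collar, 108 mm across, set at 30 degrees in a bench stand, its mouth toward the right of the bench; holds the tube. Origin: on the tube's axis in the collar's upper face, 115 mm above the bench. z along the tube's axis out of its mouth (30 degrees from vertical); x to the high side of the mouth, -x to its lowest point; y to the left as seen looking into the mouth with the low point downward
- tube_axis (a point): same point as the collar's origin, on the axis of the plain steel tube (80 mm bore, 4 mm wall, held firmly). The mouth stands out 12 to 42 mm beyond this along the axis: how far is not measured and must be felt or seen. With the edge on the middle of the cone, the tool's axis is 35 mm from the tube's axis (5 mm more or less is good) and the cone's tip is 5 mm below the mouth
- jig: fixed bench stand of the collar: steel base 150 x 150 x 10 mm with two grey cheeks, 142 mm over their outsides and 110 mm high; origin at the centre of its underside, z up, x pointing to the high side of the tube's mouth
- tape: bystander: roll of masking tape lying flat, 104 mm across, 25 mm high; origin at the centre of its underside
- jar: bystander: glaze jar with a screw lid, 66 mm across, 94 mm high; origin at the centre of its underside
- stone: bystander: dark rubbing stone, 90 x 106 x 24 mm; origin at the centre of its underside

How it is judged (in metres and radians):
On the way, in this order (a step that is already met when the one before it is completed fails the run):
1. cone pressed on the inner edge at the lowest point of the mouth, tool in line with the tube (contact force between deburrer and tube_clamp above 1.5 N and angle between the z axis of deburrer and the z axis of tube_clamp, either way round below 0.21 rad and z of cutter_tip in the frame of tube_clamp above -0.01 m and x of cutter_tip in the frame of tube_clamp between -0.0405 and -0.0295 m and y of cutter_tip in the frame of tube_clamp between -0.008 and 0.008 m), for 0.2 s.
2. cone pressed on the inner edge at the lower left of the mouth, tool in line with the tube (contact force between deburrer and tube_clamp above 1.5 N and angle between the z axis of deburrer and the z axis of tube_clamp, either way round below 0.21 rad and z of cutter_tip in the frame of tube_clamp above -0.01 m and x of cutter_tip in the frame of tube_clamp between -0.0307 and -0.0187 m and y of cutter_tip in the frame of tube_clamp between 0.0187 and 0.0307 m), for 0.2 s.
3. cone pressed on the inner edge at the left side of the mouth, tool in line with the tube (contact force between deburrer and tube_clamp above 1.5 N and angle between the z axis of deburrer and the z axis of tube_clamp, either way round below 0.21 rad and z of cutter_tip in the frame of tube_clamp above -0.01 m and x of cutter_tip in the frame of tube_clamp between -0.008 and 0.008 m and y of cutter_tip in the frame of tube_clamp between 0.0295 and 0.0405 m), for 0.2 s.
4. cone pressed on the inner edge at the upper left of the mouth, tool in line with the tube (contact force between deburrer and tube_clamp above 1.5 N and angle between the z axis of deburrer and the z axis of tube_clamp, either way round below 0.21 rad and z of cutter_tip in the frame of tube_clamp above -0.01 m and x of cutter_tip in the frame of tube_clamp between 0.0187 and 0.0307 m and y of cutter_tip in the frame of tube_clamp between 0.0187 and 0.0307 m), for 0.2 s.
5. cone pressed on the inner edge at the highest point of the mouth, tool in line with the tube (contact force between deburrer and tube_clamp above 1.5 N and angle between the z axis of deburrer and the z axis of tube_clamp, either way round below 0.21 rad and z of cutter_tip in the frame of tube_clamp above -0.01 m and x of cutter_tip in the frame of tube_clamp between 0.0295 and 0.0405 m and y of cutter_tip in the frame of tube_clamp between -0.008 and 0.008 m), for 0.2 s.
6. cone pressed on the inner edge at the upper right of the mouth, tool in line with the tube (contact force between deburrer and tube_clamp above 1.5 N and angle between the z axis of deburrer and the z axis of tube_clamp, either way round below 0.21 rad and z of cutter_tip in the frame of tube_clamp above -0.01 m and x of cutter_tip in the frame of tube_clamp between 0.0187 and 0.0307 m and y of cutter_tip in the frame of tube_clamp between -0.0307 and -0.0187 m), for 0.2 s.
7. cone pressed on the inner edge at the right side of the mouth, tool in line with the tube (contact force between deburrer and tube_clamp above 1.5 N and angle between the z axis of deburrer and the z axis of tube_clamp, either way round below 0.21 rad and z of cutter_tip in the frame of tube_clamp above -0.01 m and x of cutter_tip in the frame of tube_clamp between -0.008 and 0.008 m and y of cutter_tip in the frame of tube_clamp between -0.0405 and -0.0295 m), for 0.2 s.
8. cone pressed on the inner edge at the lower right of the mouth, tool in line with the tube (contact force between deburrer and tube_clamp above 1.5 N and angle between the z axis of deburrer and the z axis of tube_clamp, either way round below 0.21 rad and z of cutter_tip in the frame of tube_clamp above -0.01 m and x of cutter_tip in the frame of tube_clamp between -0.0307 and -0.0187 m and y of cutter_tip in the frame of tube_clamp between -0.0307 and -0.0187 m), for 0.2 s.
9. cone pressed on the inner edge at the lowest point again of the mouth, tool in line with the tube (all of step 1), for 0.2 s.
At the end, for the whole second after the job is handed in: The tool hangs at rest in its rest: within 10 mm of the hole's centre, guard on the top plate (4 mm), axis within 0.1 rad of upright. Before that the cone was on the inner edge at eight places clockwise round the mouth and at the start again, with over 1.5 N, in line within 0.21 rad (horizontal distance between deburrer and rest_hole below 0.01 m and z of deburrer in the frame of tool_rest between 0.09 and 0.099 m and angle between deburrer's own z axis and vertical below 0.1 rad and linear speed of deburrer below 0.03 m/s); the robot touches nothing.
It fails at once if the roll of masking tape is shifted more than 30 mm (distance of tape from where it was at the start of the episode above 0.03 m).
It fails at once if the glaze jar is shifted more than 30 mm (distance of jar from where it was at the start of the episode above 0.03 m).
It fails at once if the rubbing stone is shifted more than 30 mm (distance of stone from where it was at the start of the episode above 0.03 m).
It fails at once if the tool is pressed against the tube or its clamp with more than 15 N (contact force between deburrer and tube_clamp above 15 N).
It also fails if it takes over 72 s, if anything falls off the work surface, if the arm or the gripper's body presses on something with over 40 N, if the wrist force passes 120 N, or if a joint passes its speed limit or range.

## Working session

There is one attempt and no reset: what is moved stays moved. The work goes in short steps, Python scripts to look and compute and a shell command to move; the robot and the scene stay as the last step left them, time stands still between calls to the robot, and variables do not carry over. Pictures are saved under pics/ and viewed, at most 13 in all, crops included, and the job is handed in when it is done.

```bash
ls -R . | head -30; python3 -m jog --help 2>&1 | head -30; mkdir -p pics; python3 - <<'E'
from plant import bot
import cv2,numpy as np
print(bot.observe())
for n in("scene","top"):
    p,d=bot.read_camera(n); cv2.imwrite(f"pics/{n}0.png",p); np.save(f"pics/{n}0.npy",d); c=bot.get_calibration(n); print(c)
E
```

```text
.:
pics

./pics:
invalid input: not JSON, or not a number
{'time_s': 0.0, 'joint_positions': array([ 7.14712810e+01,  7.13312119e+00,  9.46359741e+01, -8.46593662e-04,
        7.83522964e+01, -4.73242204e+00]), 'qd': array([0.03895869, 0.00774357, 0.03001709, 0.1295031 , 0.10842284,
       0.02579179]), 'effort': array([-3.70965518e-05, -4.23633456e+01, -3.65441859e+01, -9.96083668e-05,
        7.22924786e-03,  9.08624600e-06]), 'tcp_pos': array([0.15483537, 0.63064208, 0.23003774]), 'eef_rot': array([-1.79878954e+02, -9.18913440e-03,  1.66203865e+02]), 'wrist_force': array([-0.31958557,  0.44269371, -0.50345352]), 'wrist_torque': array([-0.027476  ,  0.00980663, -0.06448331]), 'grip_force': 0.0, 'width': 0.08496201512376486}
{'camera_matrix': array([[460.97669518,   0.        , 318.27558017],
       [  0.        , 460.97669518, 243.47507182],
       [  0.        ,   0.        ,   1.        ]]), 'world_from_camera': array([[ 0.70302101,  0.43566312, -0.5621024 , -0.01539821],
       [-0.71108329,  0.4428965 , -0.54607989, -0.60861031],
       [ 0.01104631,  0.78360726,  0.6211583 ,  0.75574456],
       [ 0.        ,  0.        ,  0.        ,  1.        ]])}
{'camera_matrix': array([[563.19060174,   0.        , 335.10277502],
       [  0.        , 563.19060174, 239.21003602],
       [  0.        ,   0.        ,   1.        ]]), 'world_from_camera': array([[ 0.02411385,  0.99092827, -0.13221077,  0.4302421 ],
       [-0.99969819,  0.02328056, -0.00784512, -0.02732604],
       [-0.00469601,  0.13236004,  0.99119058,  1.19124958],
       [ 0.        ,  0.        ,  0.        ,  1.        ]])}
```

View pics/scene0.png

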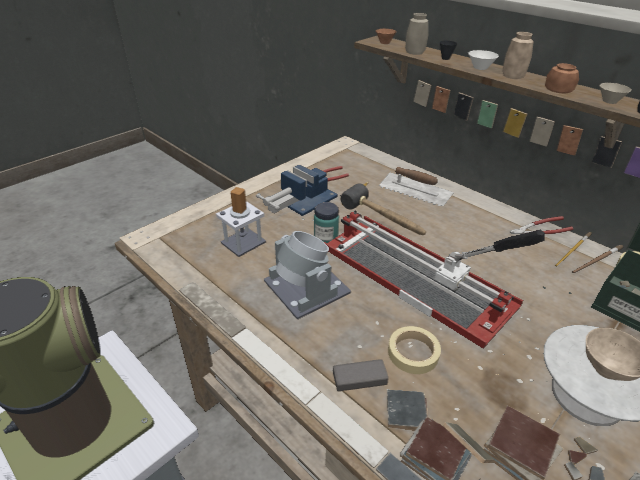

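View pics/top0.png

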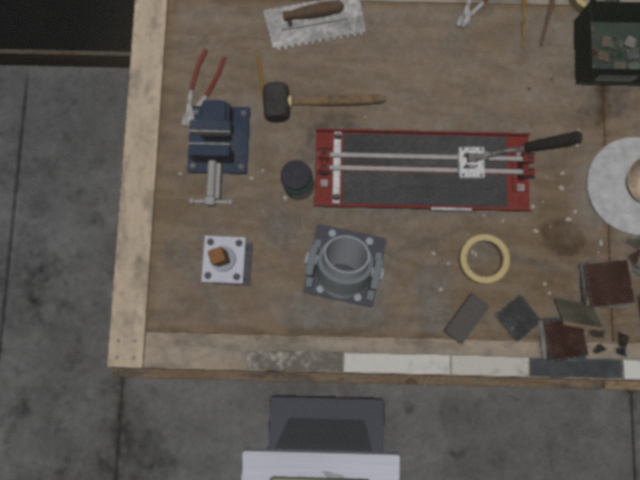

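```bash
cat > h.py <<'E'
import numpy as np,cv2
from plant import bot
def cloud(n,d):
    c=bot.get_calibration(n);K=c["camera_matrix"];T=c["world_from_camera"]
    v,u=np.mgrid[0:480,0:640]
    P=np.stack([(u-K[0,2])/K[0,0]*d,-(v-K[1,2])/K[1,1]*d,-d],-1)
    return P@T[:3,:3].T+T[:3,3]
def proj(n,X):
    c=bot.get_calibration(n);K=c["camera_matrix"];T=c["world_from_camera"]
    p=(np.atleast_2d(X)-T[:3,3])@T[:3,:3]
    return np.stack([K[0,2]+K[0,0]*p[:,0]/-p[:,2],K[1,2]-K[1,1]*p[:,1]/-p[:,2]],-1)
E
python3 - <<'E'
from h import *
t=cv2.imread("pics/top0.png");s=cv2.imread("pics/scene0.png")
a=cv2.resize(t[220:310,300:390],(400,400),interpolation=cv2.INTER_CUBIC)
b=cv2.resize(s[225:315,260:350],(400,400),interpolation=cv2.INTER_CUBIC)
c=cv2.resize(t[230:290,195:255],(200,200),interpolation=cv2.INTER_CUBIC)
e=cv2.resize(s[180:260,210:290],(200,200),interpolation=cv2.INTER_CUBIC)
im=np.zeros((600,800,3),np.uint8);im[:400,:400]=a;im[:400,400:]=b;im[400:,:200]=c;im[400:,200:400]=e
cv2.imwrite("pics/crop1.png",im)
d=np.load("pics/top0.npy");P=cloud("top",d)
Q=P[225:300,190:260].reshape(-1,3)
m=(Q[:,2]>.15)&(Q[:,2]<.18);print("handle",m.sum(),Q[m].mean(0),np.median(Q[m,2]),cv2.minAreaRect(Q[m,:2].astype(np.float32)*1000))
m=(Q[:,2]>.085)&(Q[:,2]<.099);r=cv2.minAreaRect(Q[m,:2].astype(np.float32)*1000);print("plate",m.sum(),np.median(Q[m,2]),r)
Q=P[215:310,295:395].reshape(-1,3);m=(Q[:,2]>.003)&(Q[:,2]<.017);print("jig base",np.median(Q[m,2]),cv2.minAreaRect(Q[m,:2].astype(np.float32)*1000))
print(Q[Q[:,2].argsort()[-10:]])
for n in("tape",(225,290,455,515)),("jar",(155,200,275,318)),("stone",(290,345,440,492)):
    y0,y1,x0,x1=n[1];q=P[y0:y1,x0:x1].reshape(-1,3);m=q[:,2]>.012;print(n[0],np.median(q[m],0),q[m,2].max())
E
```

```text
handle 246 [0.53183153 0.19765288 0.16187651] 0.1624876746515853 ((532.251220703125, 198.68157958984375), (28.152957916259766, 28.491470336914062), 19.052215576171875)
plate 1256 0.09514003039945618 ((531.9854125976562, 198.59963989257812), (81.47418975830078, 90.5317611694336), 88.94551086425781)
jig base 0.00958100679653806 ((541.62109375, -39.209381103515625), (199.69622802734375, 210.93910217285156), 1.3629651069641113)
[[ 0.4302421  -0.02732604  1.19124958]
 [ 0.4302421  -0.02732604  1.19124958]
 [ 0.4302421  -0.02732604  1.19124958]
 [ 0.4302421  -0.02732604  1.19124958]
 [ 0.4302421  -0.02732604  1.19124958]
 [ 0.4302421  -0.02732604  1.19124958]
 [ 0.4302421  -0.02732604  1.19124958]
 [ 0.4302421  -0.02732604  1.19124958]
 [ 0.4302421  -0.02732604  1.19124958]
 [ 0.4302421  -0.02732604  1.19124958]]
tape [ 0.55066416 -0.32852458  0.02365592] 1.1912495798779192
jar [0.69724055 0.05688768 0.09211928] 1.1912495798779192
stone [ 0.42919983 -0.29110951  0.02346059] 1.1912495798779192
```

View pics/crop1.png

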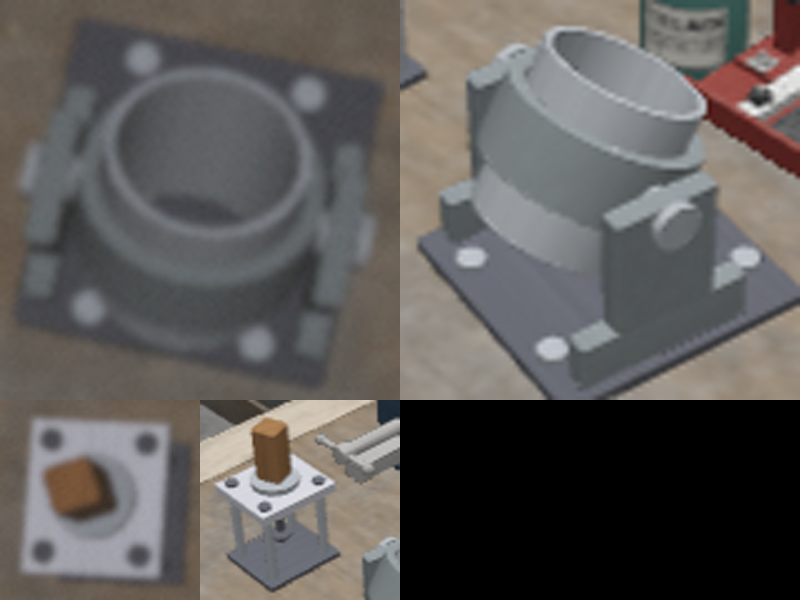

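```bash
cat > fit.py <<'E'
from h import *
from scipy.optimize import least_squares
Q=[]
for n,(y0,y1,x0,x1) in (("top",(215,310,300,395)),("scene",(222,315,260,352))):
    q=cloud(n,np.load(f"pics/{n}0.npy"))[y0:y1,x0:x1].reshape(-1,3);q=q[(q[:,2]>.05)&(q[:,2]<.3)];q=q[np.hypot(q[:,0]-.53,q[:,1]+.04)<.1];Q.append(q)
t=np.radians(30)
def frame(az):
    L=np.array([np.cos(az),np.sin(az),0]);Z=np.array([0,0,1.])
    z=np.sin(t)*L+np.cos(t)*Z;x=-np.cos(t)*L+np.sin(t)*Z;return np.stack([x,np.cross(z,x),z],1)
def res(p,q):
    R=frame(p[0]);l=(q-[p[1],p[2],.115])@R;r=np.hypot(l[:,0],l[:,1]);s=l[:,2];h=p[3]
    ax=lambda v,a,b:np.maximum(0,np.maximum(a-v,v-b))
    return np.min([np.hypot(r-.04,ax(s,-.08,h)),np.hypot(r-.044,ax(s,0,h)),np.hypot(s-h,ax(r,.04,.044)),np.hypot(s,ax(r,.044,.054)),np.hypot(r-.054,ax(s,-.035,0)),np.hypot(r-.044,ax(s,-.09,-.035))],0)
for q in Q+[np.vstack(Q)]:
    best=min((least_squares(res,[a,.52,-.04,h],args=(q,),loss="soft_l1",f_scale=.001,x_scale=[.1,.01,.01,.01]) for a in(-.4,-.2,0.) for h in(.02,.03,.04)),key=lambda o:o.cost)
    print(len(q),np.degrees(best.x[0]),best.x[1:],np.median(res(best.x,q)))
E
python3 fit.py
```

```text
3197 -10.769690001663719 [ 0.53360447 -0.03962613  0.02361622] 0.0009742827696889306
2688 39.76901569027241 [ 0.52946956 -0.04580711  0.04024271] 0.003014176278636257
5885 -10.548758186167774 [ 0.53280666 -0.04093576  0.02416731] 0.001340326535081239
```

```bash
python3 -m jog '{"jaw":[-1,-1,-1,-1,-1,-1,-1,-1,-1,-1],"linear":[[-0.0313,-0.022,0],[-0.0313,-0.022,0],[-0.0313,-0.022,0],[-0.0313,-0.022,0],[-0.0313,-0.022,0],[-0.0313,-0.022,0],[-0.0313,-0.022,0],[-0.0313,-0.022,0],[-0.0313,-0.022,0],[-0.0313,-0.022,0]],"spin":[0,0,0,0,0,0,0,0,0,0]}'
python3 -m jog '{"jaw":[-1,-1,-1,-1,-1,-1,-1,-1,-1,-1],"linear":[[-0.0313,-0.022,0],[-0.0313,-0.022,0],[-0.0313,-0.022,0],[-0.0313,-0.022,0],[-0.0313,-0.022,0],[0,0,0],[0,0,0],[0,0,0],[0,0,0],[0,0,0]],"spin":[0,0,0,0,0,-0.115,-0.115,-0.115,-0.115,-0.115]}'; python3 -m jog '{"jaw":[-1],"linear":[[0,0,0]],"spin":[0]}'
```

```text
time_s: 0.93
tcp_pos: [0.4072, 0.3412, 0.231]
eef_rot: [-180.0, -0.0, 166.2]
wrist_force: [0.5, -0.1, -0.8]
width: 0.0853
grip_force: 0.0
time_s: 1.77
tcp_pos: [0.5321, 0.1985, 0.2306]
eef_rot: [180.0, -0.1, -160.6]
wrist_force: [-0.5, 0.0, -0.6]
width: 0.0854
grip_force: 0.0
time_s: 1.85
tcp_pos: [0.532, 0.1986, 0.2307]
eef_rot: [180.0, -0.1, -160.8]
wrist_force: [0.2, -0.0, -0.2]
width: 0.0853
grip_force: 0.0
```

```bash
python3 -m jog '{"jaw":[-1,-1,-1,-1,-1,-1],"linear":[[0,0,0.02],[0,0,0.025],[0,0,0.025],[0,0,0.025],[0,0,0.0175],[0,0,0]],"spin":[0,0,0,0,0,0]}'
python3 -m jog '{"jaw":[1,1,1,1,1,1,1,1,1,1],"linear":[[0,0,0],[0,0,0],[0,0,0],[0,0,0],[0,0,0],[0,0,0],[0,0,0],[0,0,0],[0,0,0],[0,0,0]],"spin":[0,0,0,0,0,0,0,0,0,0]}'
```

```text
time_s: 2.35
tcp_pos: [0.5288, 0.1979, 0.1135]
eef_rot: [180.0, -0.5, -161.0]
wrist_force: [0.0, -0.8, -1.1]
width: 0.0853
grip_force: 0.0
time_s: 3.18
tcp_pos: [0.5333, 0.1992, 0.1206]
eef_rot: [180.0, 0.2, -160.9]
wrist_force: [-0.4, 1.3, 5.7]
width: 0.0274
grip_force: 60.2
```

```bash
python3 -m jog '{"jaw":[1,1,1,1,1,1],"linear":[[0,0,-0.008],[0,0,-0.009],[0,0,-0.009],[0,0,0],[0,0,0],[0,0,0]],"spin":[0,0,0,0,0,0]}'
python3 -m jog '{"jaw":[1,1,1,1,1,1],"linear":[[-0.006,0,0],[-0.006,0,0],[-0.004,0,0],[-0.003,0,0],[-0.003,0,0],[0,0,0]],"spin":[0,0,0,0,0,0]}'
```

```text
time_s: 3.68
tcp_pos: [0.5321, 0.1987, 0.1446]
eef_rot: [-180.0, -0.0, -160.9]
wrist_force: [-0.5, -0.2, -2.7]
width: 0.0274
grip_force: 59.3
time_s: 4.18
tcp_pos: [0.5511, 0.2054, 0.1435]
eef_rot: [180.0, -0.5, -160.8]
wrist_force: [-7.5, -2.6, 0.7]
width: 0.0276
grip_force: 59.7
```

```bash
python3 -m jog '{"jaw":[1,1,1,1,1,1,1,1,1,1],"linear":[[-0.003,0,0],[-0.003,0,0],[-0.003,0,0],[-0.003,0,0],[-0.003,0,0],[-0.003,0,0],[-0.003,0,0],[-0.003,0,0],[0,0,0],[0,0,0]],"spin":[0,0,0,0,0,0,0,0,0,0]}'
python3 - <<'E'
from h import *
t,d=bot.read_camera("top");s,_=bot.read_camera("scene")
a=cv2.resize(t[200:300,170:270],(400,400),interpolation=cv2.INTER_CUBIC)
b=cv2.resize(s[140:260,190:310],(400,400),interpolation=cv2.INTER_CUBIC)
cv2.imwrite("pics/crop2.png",np.hstack([a,b]))
E
```

```text
time_s: 5.02
tcp_pos: [0.5723, 0.2128, 0.1416]
eef_rot: [180.0, -0.7, -160.8]
wrist_force: [-7.6, -2.5, -3.6]
width: 0.0276
grip_force: 59.4
```

View pics/crop2.png

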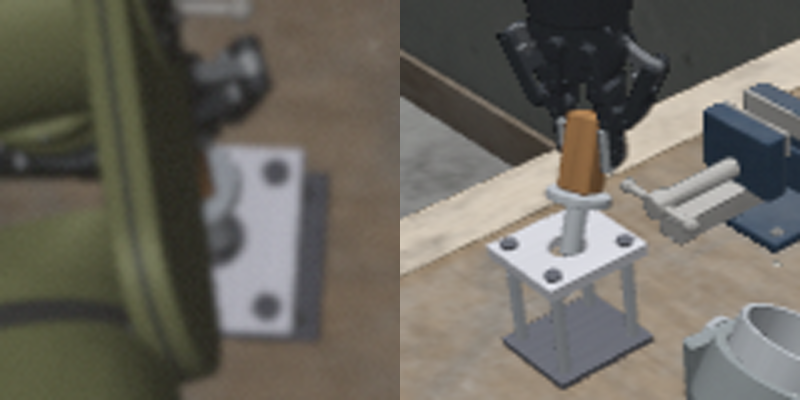

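```bash
python3 -m jog '{"jaw":[1,1,1,1,1,1,1,1,1,1],"linear":[[0.0025,0,0],[0.002,0,0],[0,0,0],[-0.0035,0,-0.0035],[-0.0037,0,-0.003],[0,0,0],[0,0,-0.005],[0,0,-0.005],[-0.001,0,-0.006],[0,0,0]],"spin":[0,0,0,0,0,0,0,0,0,0]}'
python3 -m jog '{"jaw":[1,1,1,1,1,1],"linear":[[0,0,-0.008],[0,0,-0.008],[0,0,-0.015],[0,0,-0.02],[0,0,-0.02],[0,0,0]],"spin":[0,0,0,0,0,0]}'
```

```text
time_s: 5.95
tcp_pos: [0.5812, 0.2157, 0.1703]
eef_rot: [-180.0, 0.3, -160.8]
wrist_force: [0.3, 0.0, -2.6]
width: 0.0274
grip_force: 59.3
time_s: 6.45
tcp_pos: [0.5818, 0.2158, 0.2448]
eef_rot: [-180.0, 0.6, -160.9]
wrist_force: [-0.6, -0.2, -0.5]
width: 0.0273
grip_force: 59.5
```

```bash
cat > k.py <<'E'
from h import *
C=np.array([.5333,-.040,.115]);AZ=np.radians(-10.7);ZG=.0426
def frame(az,t=np.radians(30)):
    L=np.array([np.cos(az),np.sin(az),0]);Z=np.array([0,0,1.])
    z=np.sin(t)*L+np.cos(t)*Z;x=-np.cos(t)*L+np.sin(t)*Z;return np.stack([x,np.cross(z,x),z],1)
R=frame(AZ)
def tcp(p,th=30.):  # p: tip in clamp frame -> TCP world
    a=frame(AZ,np.radians(th))[:,2]
    return C+R@np.array(p)+(.075+ZG)*a-[0,0,.019]
def tip(t,th=30.):
    a=frame(AZ,np.radians(th))[:,2]
    return R.T@(np.array(t)+[0,0,.019]-(.075+ZG)*a-C)
def delta(w,yaw):
    y=np.radians(yaw);return np.array([w[0]*np.cos(y)+w[1]*np.sin(y),w[0]*np.sin(y)-w[1]*np.cos(y),-w[2]])
E
python3 - <<'E'
from k import *
p=tcp([-.035,0,.06]);print(p,np.round(delta(p-[.5818,.2158,.2448],169.3),4))
E
```

```text
[ 0.65033988 -0.06211492  0.23230611] [-0.1189 -0.2604  0.0125]
```

```bash
python3 -m jog '{"jaw":[1,1,1,1,1,1,1,1,1,1],"linear":[[0,0,0],[0,0,0],[0,0,0],[0,0,0],[0,0,0],[-0.0132,-0.029,0],[-0.0132,-0.029,0],[-0.0132,-0.029,0],[-0.0132,-0.029,0],[-0.0132,-0.029,0]],"spin":[0.1045,0.1045,0.1045,0.1045,0.1045,0,0,0,0,0]}'
python3 -m jog '{"jaw":[1,1,1,1,1,1,1,1],"linear":[[-0.0132,-0.029,0],[-0.0132,-0.029,0],[-0.0132,-0.029,0],[-0.0132,-0.029,0],[0,0,0.0125],[0,0,0],[0,0,0],[0,0,0]],"spin":[0,0,0,0,0,0,0,0]}'
python3 - <<'E'
from k import *
o=bot.observe();print(o["tcp_pos"],o["eef_rot"],o["wrist_force"],tip(o["tcp_pos"])*1000)
t,_=bot.read_camera("top");s,d=bot.read_camera("scene");np.save("pics/s3.npy",d)
cv2.imwrite("pics/s3.png",s);cv2.imwrite("pics/t3.png",t)
b=cv2.resize(s[200:320,240:360],(600,600),interpolation=cv2.INTER_CUBIC)
G=o["tcp_pos"]+[0,0,.019]
def dr(X,col):
    q=(proj("scene",X)-[240,200]+.5)*5
    cv2.polylines(b,[q.astype(int)],False,col,1)
for th,col in((24,(0,0,255)),(30,(0,255,0)),(36,(255,0,0))):
    a=frame(AZ,np.radians(th))[:,2];dr(np.array([G+.0254*a,G-.1176*a]),col)
an=np.linspace(0,6.3,60)
for h in(.024,):
    for r in(.04,.044): dr(C+(np.stack([r*np.cos(an),r*np.sin(an),0*an+h],1))@R.T,(0,255,255))
dr(C+(np.stack([.054*np.cos(an),.054*np.sin(an),0*an],1))@R.T,(255,255,0))
cv2.imwrite("pics/crop3.png",b)
E
```

```text
time_s: 7.28
tcp_pos: [0.6168, 0.059, 0.2376]
eef_rot: [-180.0, -0.0, 169.2]
wrist_force: [0.3, 0.6, -2.2]
width: 0.0272
grip_force: 60.0
time_s: 7.95
tcp_pos: [0.6467, -0.0625, 0.2253]
eef_rot: [180.0, -0.1, 169.3]
wrist_force: [0.5, -0.0, -3.1]
width: 0.0272
grip_force: 60.2
[ 0.64670003 -0.06252857  0.22530177] [ 1.79981070e+02 -6.07813570e-02  1.69267321e+02] [ 0.52177163 -0.0454328  -3.08584977] [-35.4712808    1.08225803  52.18418088]
```

View pics/crop3.png

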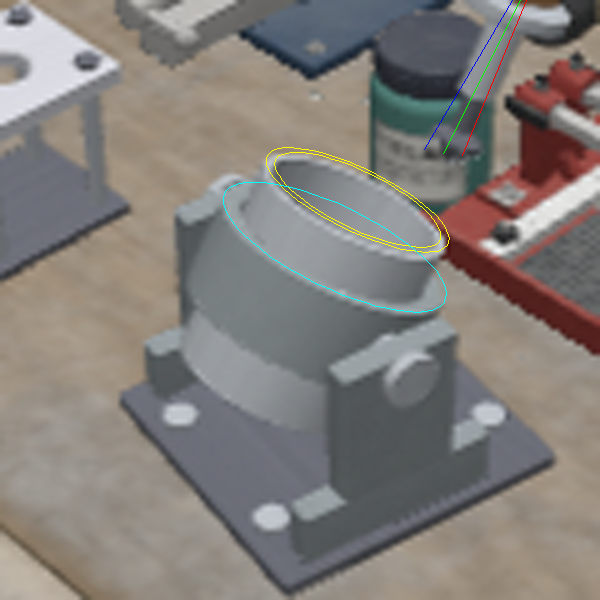

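```bash
python3 - <<'E'
from k import *
s=cv2.imread("pics/s3.png");o=bot.observe();G=o["tcp_pos"]+[0,0,.019]
b=cv2.resize(s[170:240,300:370],(600,600),interpolation=cv2.INTER_CUBIC);k=600/70
b=np.hstack([b,np.zeros((600,200,3),np.uint8)]);b[:,600:]=b[:,200:400]*0
for th,col in((20,(255,255,0)),(25,(0,0,255)),(30,(0,255,0)),(35,(255,0,0))):
    a=frame(AZ,np.radians(th))[:,2];q=(proj("scene",np.array([G+.0254*a,G-.1176*a]))+[-.6,1.4]-[300,170]+.5)*k
    cv2.polylines(b,[q.astype(int)],False,col,1)
cv2.imwrite("pics/crop4.png",b[:,:600])
E
```

```text
(no output)
```

View pics/crop4.png

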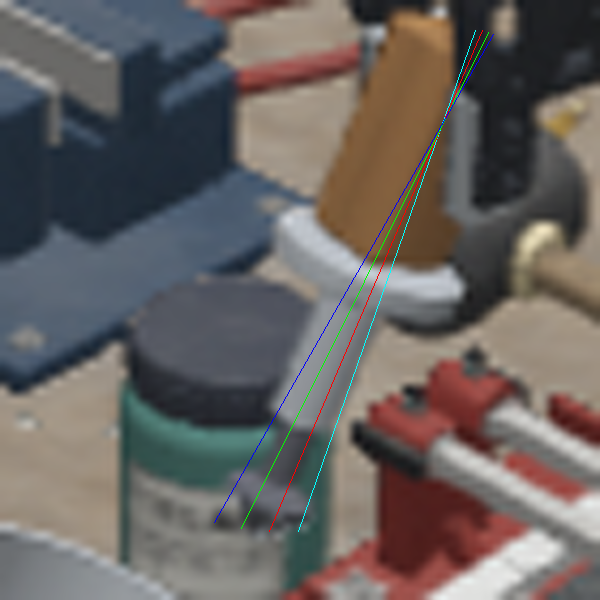

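```bash
python3 -m jog '{"jaw":[1,1,1,1],"linear":[[0,0,0],[0,0,0],[0,0,0],[0,0,0]],"spin":[0,0,0,0]}'; cat > st.py <<'E'
from k import *
import sys
TH=25.
o=bot.observe();t=o["tcp_pos"];y=o["eef_rot"][2]
print("t",o["time_s"],"tcp",t.round(4),"rot",o["eef_rot"].round(1),"tip",(tip(t,TH)*1000).round(1),"F clamp",(R.T@o["wrist_force"]).round(2))
for a in sys.argv[1:]:
    ph,r,z=map(float,a.split(","));ph=np.radians(ph)  # clockwise from low
    p=tcp([-r/1e3*np.cos(ph),r/1e3*np.sin(ph),z/1e3],TH);print(a,delta(p-t,y).round(4));t=p
E
python3 st.py 0,35,30 0,35,24
```

```text
time_s: 8.38
tcp_pos: [0.6472, -0.0632, 0.2261]
eef_rot: [-180.0, 0.0, 169.2]
wrist_force: [0.7, -0.2, -2.1]
width: 0.0277
grip_force: 60.2
t 8.3833 tcp [ 0.6472 -0.0632  0.2261] rot [-180.     0.   169.2] tip [-45.8   1.7  53.6] F clamp [-1.72  0.09 -1.47]
0,35,30 [0.0212 0.0017 0.0151]
0,35,24 [ 0.003  -0.      0.0052]
```

```bash
python3 -m jog '{"jaw":[1,1,1,1,1,1,1],"linear":[[0.007,0.0017,0],[0.0072,0,0.004],[0.007,0,0.006],[0,0,0.005],[0,0,0],[0,0,0],[0,0,0]],"spin":[0,0,0,0,0,0,0]}'; python3 st.py 0,35,24
python3 - <<'E'
from k import *
s,_=bot.read_camera("scene")
cv2.imwrite("pics/crop5.png",cv2.resize(s[185:265,285:365],(600,600),interpolation=cv2.INTER_CUBIC))
E
```

```text
time_s: 8.97
tcp_pos: [0.6267, -0.058, 0.2108]
eef_rot: [-180.0, 0.0, 169.2]
wrist_force: [0.7, -0.2, -3.2]
width: 0.0272
grip_force: 60.3
t 8.9667 tcp [ 0.6267 -0.058   0.2108] rot [-180.     0.   169.2] tip [-35.2   0.3  29.8] F clamp [-2.23  0.11 -2.38]
0,35,24 [0.0031 0.0003 0.0049]
```

View pics/crop5.png

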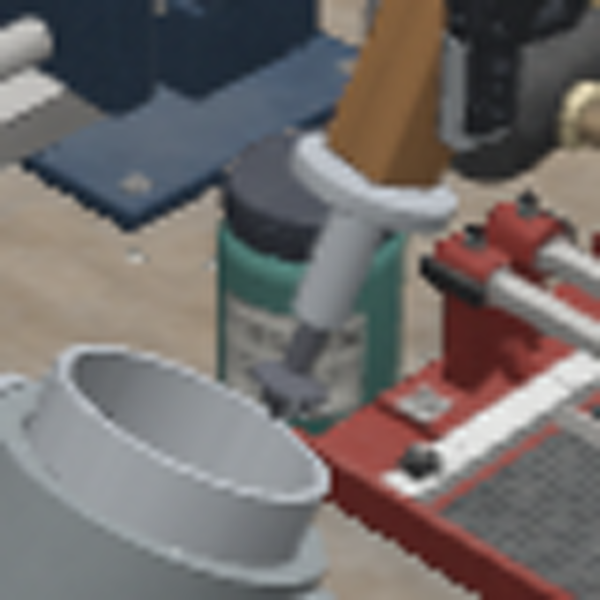

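```bash
python3 -m jog '{"jaw":[1,1,1,1,1,1],"linear":[[0.002,0,0.0035],[0.001,0,0.0017],[0.0005,0,0.0009],[0,0,0],[0,0,0],[0,0,0]],"spin":[0,0,0,0,0,0]}'; python3 st.py 
python3 -m jog '{"jaw":[1,1,1,1,1],"linear":[[0.001,0,0.0017],[0,0,0],[0,0,0],[0,0,0],[0,0,0]],"spin":[0,0,0,0,0]}'; python3 st.py
python3 -m jog '{"jaw":[1,1,1,1,1],"linear":[[0.001,0,0.0017],[0,0,0],[0,0,0],[0,0,0],[0,0,0]],"spin":[0,0,0,0,0]}'; python3 st.py
```

```text
time_s: 9.52
tcp_pos: [0.6232, -0.0572, 0.2048]
eef_rot: [-180.0, 0.0, 169.2]
wrist_force: [-0.0, 0.5, -2.3]
width: 0.0278
grip_force: 60.3
t 9.5167 tcp [ 0.6232 -0.0572  0.2048] rot [-180.     0.   169.2] tip [-35.2   0.2  22.9] F clamp [-1.06 -0.5  -2.06]
time_s: 9.93
tcp_pos: [0.6222, -0.0571, 0.2031]
eef_rot: [180.0, 0.0, 169.2]
wrist_force: [0.4, 0.4, -2.2]
width: 0.0273
grip_force: 60.3
t 9.9333 tcp [ 0.6222 -0.0571  0.2031] rot [180.    0.  169.2] tip [-35.1   0.3  20.8] F clamp [-1.37 -0.43 -1.78]
time_s: 10.35
tcp_pos: [0.6212, -0.0569, 0.2013]
eef_rot: [-180.0, -0.0, 169.2]
wrist_force: [0.2, 0.4, -1.9]
width: 0.0271
grip_force: 60.3
t 10.35 tcp [ 0.6212 -0.0569  0.2013] rot [-180.    -0.   169.2] tip [-35.1   0.3  18.8] F clamp [-1.1  -0.47 -1.59]
```

```bash
for i in 1; do python3 -m jog '{"jaw":[1,1,1,1],"linear":[[0.001,0,0.0017],[0,0,0],[0,0,0],[0,0,0]],"spin":[0,0,0,0]}' >/dev/null; python3 st.py; done
python3 -m jog '{"jaw":[1,1,1,1],"linear":[[0.001,0,0.0017],[0,0,0],[0,0,0],[0,0,0]],"spin":[0,0,0,0]}'>/dev/null; python3 st.py
```

```text
t 10.6833 tcp [ 0.6202 -0.0567  0.1996] rot [-180.    -0.   169.2] tip [-35.1   0.3  16.7] F clamp [-0.92  0.79 -3.3 ]
t 11.0167 tcp [ 0.6193 -0.0565  0.1982] rot [-180.     0.   169.2] tip [-35.    0.2  15.1] F clamp [-1.19  0.38 -0.72]
```

```bash
python3 -m jog '{"jaw":[1,1,1,1],"linear":[[0.001,0,0.0017],[0,0,0],[0,0,0],[0,0,0]],"spin":[0,0,0,0]}'>/dev/null; python3 st.py
python3 -m jog '{"jaw":[1,1,1],"linear":[[0,0,0],[0,0,0],[0,0,0]],"spin":[0,0,0]}'>/dev/null; python3 st.py
```

```text
t 11.35 tcp [ 0.6183 -0.0563  0.1965] rot [-180.     0.   169.2] tip [-35.    0.2  13.2] F clamp [ 0.35 -0.17  0.67]
t 11.6 tcp [ 0.6183 -0.0563  0.1963] rot [-180.     0.   169.2] tip [-35.    0.3  13. ] F clamp [-0.17  0.39  0.32]
```

```bash
python3 -m jog '{"jaw":[1,1,1,1],"linear":[[0.0005,0,0.0009],[0,0,0],[0,0,0],[0,0,0]],"spin":[0,0,0,0]}'>/dev/null; python3 st.py 0,35,12 11.25,35,12 22.5,35,12 33.75,35,12 45,35,12 56.25,35,12 67.5,35,12 78.75,35,12 90,35,12 101.25,35,12 112.5,35,12 123.75,35,12 135,35,12 146.25,35,12 157.5,35,12 168.75,35,12 180,35,12
```

```text
t 11.9333 tcp [ 0.6179 -0.0562  0.1955] rot [-180.     0.   169.2] tip [-35.1   0.3  12.1] F clamp [ 0.57  0.06 -0.27]
0,35,12 [0.0001 0.0003 0.    ]
11.25,35,12 [ 0.0006 -0.0068 -0.0003]
22.5,35,12 [ 0.0017 -0.0066 -0.001 ]
33.75,35,12 [ 0.0028 -0.0061 -0.0016]
45,35,12 [ 0.0038 -0.0053 -0.0022]
56.25,35,12 [ 0.0046 -0.0044 -0.0027]
67.5,35,12 [ 0.0052 -0.0032 -0.003 ]
78.75,35,12 [ 0.0057 -0.002  -0.0033]
90,35,12 [ 0.0059 -0.0007 -0.0034]
101.25,35,12 [ 0.0059  0.0007 -0.0034]
112.5,35,12 [ 0.0057  0.002  -0.0033]
123.75,35,12 [ 0.0052  0.0032 -0.003 ]
135,35,12 [ 0.0046  0.0043 -0.0027]
146.25,35,12 [ 0.0038  0.0053 -0.0022]
157.5,35,12 [ 0.0028  0.006  -0.0016]
168.75,35,12 [ 0.0017  0.0066 -0.001 ]
180,35,12 [ 0.0006  0.0068 -0.0003]
```

```bash
python3 -m jog '{"jaw":[1,1,1,1,1,1,1,1,1],"linear":[[0.0006,-0.0065,-0.0003],[0.0017,-0.0066,-0.001],[0.0028,-0.0061,-0.0016],[0.0038,-0.0053,-0.0022],[0,0,0],[0,0,0],[0,0,0],[0,0,0],[0,0,0]],"spin":[0,0,0,0,0,0,0,0,0]}'; python3 st.py 45,35,12
```

```text
time_s: 12.68
tcp_pos: [0.6027, -0.0775, 0.1997]
eef_rot: [179.8, -0.3, 169.1]
wrist_force: [-3.3, 4.9, 0.5]
width: 0.0272
grip_force: 61.1
t 12.6833 tcp [ 0.6027 -0.0775  0.1997] rot [179.8  -0.3 169.1] tip [-23.5  23.9  10.2] F clamp [ 3.88 -4.23 -1.68]
45,35,12 [-0.002  -0.0008 -0.0009]
```

```bash
python3 -m jog '{"jaw":[1,1,1,1],"linear":[[0,0,0],[0,0,0],[0,0,0],[0,0,0]],"spin":[0,0,0,0]}'>/dev/null; python3 st.py 
python3 - <<'E'
from k import *
t,_=bot.read_camera("top");s,_=bot.read_camera("scene")
b=cv2.resize(s[185:265,270:350],(600,600),interpolation=cv2.INTER_CUBIC)
cv2.imwrite("pics/crop6.png",b)
E
```

```text
t 13.0167 tcp [ 0.6027 -0.0775  0.1997] rot [179.8  -0.3 169.1] tip [-23.5  24.   10.2] F clamp [ 3.68 -4.86 -0.92]
```

View pics/crop6.png

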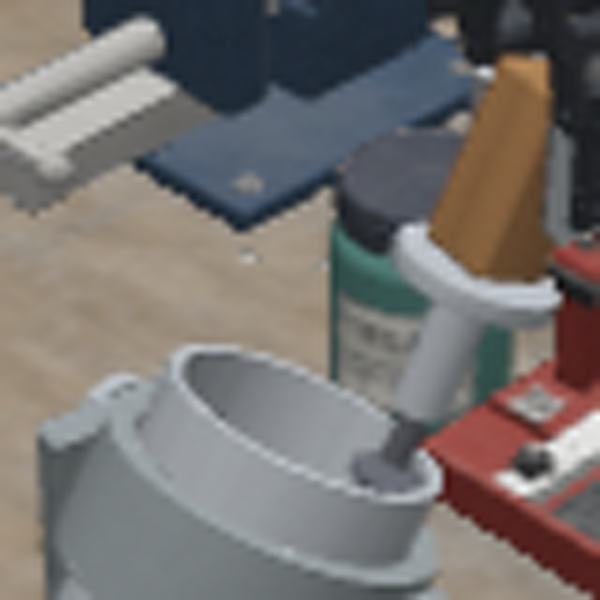

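```bash
python3 -m jog '{"jaw":[1,1,1,1,1,1,1,1,1,1],"linear":[[0.0082,0.0083,-0.0025],[0.0082,0.0083,-0.0025],[0.0082,0.0083,-0.0023],[0,0,0],[0,-0.008,0],[0,-0.008,0],[0,-0.006,0],[0,0,0],[0,0,0],[0,0,0]],"spin":[0,0,0,0,0,0,0,0,0,0]}'>/dev/null; python3 st.py
python3 -m jog '{"jaw":[1,1,1,1],"linear":[[0,-0.003,0],[0,0,0],[0,0,0],[0,0,0]],"spin":[0,0,0,0]}'>/dev/null; python3 st.py
python3 -m jog '{"jaw":[1,1,1,1],"linear":[[0,-0.003,0],[0,0,0],[0,0,0],[0,0,0]],"spin":[0,0,0,0]}'>/dev/null; python3 st.py
```

```text
t 13.95 tcp [ 0.5808 -0.0716  0.2076] rot [180.   -0.  169.2] tip [ 0.  22.2  5.8] F clamp [ 0.13 -0.41 -2.87]
t 14.2833 tcp [ 0.5803 -0.074   0.2077] rot [180.   -0.  169.2] tip [ 0.2 24.7  5.8] F clamp [-2.08 -0.24 -1.8 ]
t 14.6167 tcp [ 0.5797 -0.0769  0.2077] rot [180.   -0.  169.2] tip [ 0.2 27.7  5.8] F clamp [-0.01 -0.56 -3.51]
```

```bash
python3 -m jog '{"jaw":[1,1,1,1],"linear":[[0,-0.002,0],[0,0,0],[0,0,0],[0,0,0]],"spin":[0,0,0,0]}'>/dev/null; python3 st.py
python3 -m jog '{"jaw":[1,1,1,1],"linear":[[0,-0.002,0],[0,0,0],[0,0,0],[0,0,0]],"spin":[0,0,0,0]}'>/dev/null; python3 st.py
```

```text
t 14.95 tcp [ 0.5796 -0.0778  0.2078] rot [179.8   0.  169.2] tip [ 0.2 28.6  5.9] F clamp [-1.88 -4.38 -0.98]
t 15.2833 tcp [ 0.5795 -0.0785  0.2079] rot [179.6   0.  169.2] tip [ 0.2 29.3  6. ] F clamp [-1.07 -8.18 -1.93]
```

```bash
python3 -m jog '{"jaw":[1,1,1,1,1,1,1,1,1,1],"linear":[[0,0.0105,0],[0,0.0105,0],[0,0.0102,0],[0,0,0],[-0.0078,0,0.0045],[-0.0078,0,0.0045],[-0.0052,0,0.003],[0,0,0],[0,0,0],[0,0,0]],"spin":[0,0,0,0,0,0,0,0,0,0]}'>/dev/null; python3 st.py
python3 -m jog '{"jaw":[1,1,1,1],"linear":[[-0.0026,0,0.0015],[0,0,0],[0,0,0],[0,0,0]],"spin":[0,0,0,0]}'>/dev/null; python3 st.py
python3 -m jog '{"jaw":[1,1,1,1],"linear":[[-0.0026,0,0.0015],[0,0,0],[0,0,0],[0,0,0]],"spin":[0,0,0,0]}'>/dev/null; python3 st.py
```

```text
t 16.1167 tcp [ 0.6052 -0.0546  0.1955] rot [-180.    -0.   169.2] tip [-24.    1.    5.6] F clamp [-1.1  -0.83 -2.4 ]
t 16.45 tcp [ 0.6077 -0.0547  0.1943] rot [-180.     0.   169.2] tip [-26.8   0.7   5.9] F clamp [-2.48  0.34 -2.81]
t 16.7833 tcp [ 0.6103 -0.0552  0.1927] rot [-180.    -0.   169.2] tip [-29.9   0.6   5.8] F clamp [-1.18 -0.   -3.  ]
```

```bash
python3 -m jog '{"jaw":[1,1,1,1],"linear":[[-0.0017,0,0.001],[0,0,0],[0,0,0],[0,0,0]],"spin":[0,0,0,0]}'>/dev/null; python3 st.py
python3 -m jog '{"jaw":[1,1,1,1],"linear":[[-0.0017,0,0.001],[0,0,0],[0,0,0],[0,0,0]],"spin":[0,0,0,0]}'>/dev/null; python3 st.py
```

```text
t 17.1167 tcp [ 0.612  -0.0555  0.1917] rot [-180.    -0.   169.2] tip [-31.8   0.6   5.8] F clamp [-0.83 -0.65 -2.16]
t 17.45 tcp [ 0.6135 -0.0558  0.1907] rot [-180.    -0.   169.2] tip [-33.7   0.7   5.7] F clamp [-0.07  0.12 -1.86]
```

```bash
python3 -m jog '{"jaw":[1,1,1,1],"linear":[[-0.0013,0,0.0007],[0,0,0],[0,0,0],[0,0,0]],"spin":[0,0,0,0]}'>/dev/null; python3 st.py
python3 -m jog '{"jaw":[1,1,1,1,1,1,1,1,1,1],"linear":[[0.009,0,-0.0052],[0.009,0,-0.0052],[0.009,0,-0.0052],[0.009,0,-0.0052],[0.006,0,-0.0035],[0.0035,0,-0.002],[0,0,0],[0,0,0],[0,0,0],[0,0,0]],"spin":[0,0,0,0,0,0,0,0,0,0]}'>/dev/null; python3 st.py
```

```text
t 17.7833 tcp [ 0.6144 -0.056   0.1901] rot [-1.800e+02 -1.000e-01  1.692e+02] tip [-34.8   0.6   5.7] F clamp [ 3.83 -0.28 -1.34]
t 18.6167 tcp [ 0.5703 -0.0476  0.2159] rot [-180.    -0.   169.2] tip [17.   0.6  5.6] F clamp [-1.32 -0.42 -1.63]
```

```bash
python3 -m jog '{"jaw":[1,1,1,1],"linear":[[0.003,0,-0.0017],[0,0,0],[0,0,0],[0,0,0]],"spin":[0,0,0,0]}'>/dev/null; python3 st.py
python3 -m jog '{"jaw":[1,1,1,1],"linear":[[0.0022,0,-0.0013],[0,0,0],[0,0,0],[0,0,0]],"spin":[0,0,0,0]}'>/dev/null; python3 st.py
python3 -m jog '{"jaw":[1,1,1,1],"linear":[[0.0013,0,-0.0007],[0,0,0],[0,0,0],[0,0,0]],"spin":[0,0,0,0]}'>/dev/null; python3 st.py
```

```text
t 18.95 tcp [ 0.5673 -0.047   0.218 ] rot [-180.    -0.   169.2] tip [20.7  0.6  5.8] F clamp [-1.02  0.57 -2.57]
t 19.2833 tcp [ 0.5652 -0.0466  0.2193] rot [-180.     0.   169.2] tip [23.2  0.6  5.9] F clamp [-2.29 -0.5  -2.69]
t 19.6167 tcp [ 0.5642 -0.0464  0.22  ] rot [-1.800e+02  1.000e-01  1.692e+02] tip [24.4  0.6  6. ] F clamp [-6.49 -0.8  -3.14]
```

```bash
sed -i 's/p=tcp(\[-r\/1e3\*np.cos(ph),r\/1e3\*np.sin(ph),z\/1e3\],TH)/p=tcp([-r\/1e3*np.cos(ph)-.0052,r\/1e3*np.sin(ph)+.0002,z\/1e3],TH)/; s/(tip(t,TH)\*1000)/(tip(t,TH)*1000+[5.2,-.2,0])/' st.py; python3 st.py 180,28,30 0,35,30 0,35,22 0,35,17
```

```text
t 19.6167 tcp [ 0.5642 -0.0464  0.22  ] rot [-1.800e+02  1.000e-01  1.692e+02] tip [29.6  0.4  6. ] F clamp [-6.49 -0.8  -3.14]
180,28,30 [-0.0134  0.0004 -0.02  ]
0,35,30 [-0.0546  0.0001  0.0315]
0,35,22 [ 0.004  -0.      0.0069]
0,35,17 [ 0.0025 -0.      0.0043]
```

```bash
python3 -m jog '{"jaw":[1,1,1,1,1,1,1,1,1,1],"linear":[[-0.0043,0,0.0025],[-0.006,0,-0.0104],[-0.006,0,-0.0104],[-0.0103,0.0001,0.006],[-0.0103,0.0001,0.006],[-0.0103,0.0001,0.006],[-0.0103,0.0001,0.006],[-0.0105,0.0001,0.006],[0,0,0],[0,0,0]],"spin":[0,0,0,0,0,0,0,0,0,0]}'>/dev/null
python3 -m jog '{"jaw":[1,1,1,1],"linear":[[0.002,0,0.0035],[0.002,0,0.0034],[0,0,0],[0,0,0]],"spin":[0,0,0,0]}'>/dev/null; python3 st.py 0,35,20 0,35,17
```

```text
t 20.7833 tcp [ 0.6262 -0.0577  0.2014] rot [180.   -0.  169.2] tip [-34.2  -0.1  21.4] F clamp [-0.27 -0.61 -1.31]
0,35,20 [ 0.0001 -0.0001  0.0016]
0,35,17 [ 0.0015 -0.      0.0026]
```

```bash
python3 -m jog '{"jaw":[1,1,1,1],"linear":[[0.0003,0,0.0018],[0,0,0],[0,0,0],[0,0,0]],"spin":[0,0,0,0]}'>/dev/null; python3 st.py
python3 -m jog '{"jaw":[1,1,1,1,1],"linear":[[0.0015,0,0.0026],[0,0,0],[0,0,0],[0,0,0],[0,0,0]],"spin":[0,0,0,0,0]}'>/dev/null; python3 st.py 0,35,17
```

```text
t 21.1167 tcp [ 0.6265 -0.0578  0.2002] rot [180.    0.  169.2] tip [-35.2  -0.1  20.5] F clamp [ 1.07  0.33 -0.87]
t 21.5333 tcp [ 0.6253 -0.0575  0.1974] rot [180.    0.  169.2] tip [-35.4  -0.   17.5] F clamp [ 0.97 -0.56  1.81]
0,35,17 [ 0.0006 -0.      0.0002]
```

```bash
python3 -m jog '{"jaw":[1,1,1,1,1,1,1,1,1],"linear":[[0.0006,-0.0068,-0.0003],[0.0017,-0.0066,-0.001],[0.0028,-0.0061,-0.0016],[0.0038,-0.0053,-0.0022],[0,0,0],[0,0,0],[0,0,0],[0,0,0],[0,0,0]],"spin":[0,0,0,0,0,0,0,0,0]}'>/dev/null; python3 st.py 45,35,17
```

```text
t 22.2833 tcp [ 0.6115 -0.0804  0.202 ] rot [-180.    -0.   169.2] tip [-25.1  25.   16.8] F clamp [ 3.01 -0.54  0.75]
45,35,17 [ 0.0002  0.0003 -0.0003]
```

```bash
python3 -m jog '{"jaw":[1,1,1,1,1,1,1,1,1],"linear":[[0.0046,-0.0042,-0.0028],[0.0052,-0.0032,-0.0031],[0.0057,-0.002,-0.0033],[0.0059,-0.0006,-0.0034],[0,0,0],[0,0,0],[0,0,0],[0,0,0],[0,0,0]],"spin":[0,0,0,0,0,0,0,0,0]}'>/dev/null; python3 st.py 90,35,17
```

```text
t 23.0333 tcp [ 0.5885 -0.086   0.2146] rot [-180.    -0.   169.2] tip [-0.2 34.8 16.9] F clamp [ 2.14 -2.18  0.6 ]
90,35,17 [ 0.0001 -0.0002 -0.0001]
```

```bash
python3 -m jog '{"jaw":[1,1,1,1,1,1,1,1,1],"linear":[[0.0059,0.0006,-0.0034],[0.0057,0.002,-0.0033],[0.0052,0.0032,-0.003],[0.0046,0.0043,-0.0027],[0,0,0],[0,0,0],[0,0,0],[0,0,0],[0,0,0]],"spin":[0,0,0,0,0,0,0,0,0]}'>/dev/null; python3 st.py 135,35,17
```

```text
t 23.7833 tcp [ 0.5695 -0.0719  0.2269] rot [180.   -0.  169.2] tip [24.5 24.4 17. ] F clamp [-0.99 -3.18  1.41]
135,35,17 [ 0.0002 -0.0004 -0.0002]
```

```bash
python3 -m jog '{"jaw":[1,1,1,1,1,1,1,1,1],"linear":[[0.0038,0.0053,-0.0022],[0.0028,0.006,-0.0016],[0.0017,0.0066,-0.001],[0.0006,0.0068,-0.0003],[0,0,0],[0,0,0],[0,0,0],[0,0,0],[0,0,0]],"spin":[0,0,0,0,0,0,0,0,0]}'>/dev/null; python3 st.py 180,35,17 191.25,35,17 202.5,35,17 213.75,35,17 225,35,17
```

```text
t 24.5333 tcp [ 0.5655 -0.046   0.2322] rot [180.   -0.  169.2] tip [34.6 -0.3 17.2] F clamp [-3.3  -2.71  0.32]
180,35,17 [ 0.0004 -0.0003 -0.    ]
191.25,35,17 [-0.0006  0.0068  0.0003]
202.5,35,17 [-0.0017  0.0066  0.001 ]
213.75,35,17 [-0.0028  0.0061  0.0016]
225,35,17 [-0.0038  0.0053  0.0022]
```

```bash
python3 -m jog '{"jaw":[1,1,1,1,1,1,1,1,1],"linear":[[-0.0004,0.0065,0.0003],[-0.0017,0.0066,0.001],[-0.0028,0.0061,0.0016],[-0.0038,0.0053,0.0022],[0,0,0],[0,0,0],[0,0,0],[0,0,0],[0,0,0]],"spin":[0,0,0,0,0,0,0,0,0]}'>/dev/null; python3 st.py 225,35,17
```

```text
t 25.2833 tcp [ 0.5788 -0.0236  0.2273] rot [180.    0.  169.2] tip [ 24.5 -24.7  17.4] F clamp [-4.94  0.5   0.73]
225,35,17 [0.0004 0.     0.0002]
```

```bash
python3 -m jog '{"jaw":[1,1,1,1,1,1,1,1,1],"linear":[[-0.0046,0.0043,0.0027],[-0.0052,0.0032,0.003],[-0.0057,0.002,0.0033],[-0.0059,0.0007,0.0034],[0,0,0],[0,0,0],[0,0,0],[0,0,0],[0,0,0]],"spin":[0,0,0,0,0,0,0,0,0]}'>/dev/null; python3 st.py 270,35,17
```

```text
t 26.0333 tcp [ 0.6018 -0.0179  0.2149] rot [-1.800e+02  1.000e-01  1.692e+02] tip [ -0.3 -34.7  17.4] F clamp [-4.57  2.86  1.04]
270,35,17 [0.0005 0.0003 0.0002]
```

```bash
python3 -m jog '{"jaw":[1,1,1,1,1,1,1,1,1],"linear":[[-0.0058,-0.0007,0.0034],[-0.0056,-0.002,0.0033],[-0.0052,-0.0032,0.003],[-0.0045,-0.0043,0.0027],[0,0,0],[0,0,0],[0,0,0],[0,0,0],[0,0,0]],"spin":[0,0,0,0,0,0,0,0,0]}'>/dev/null; python3 st.py 315,35,17
```

```text
t 26.7833 tcp [ 0.6205 -0.032   0.2025] rot [-180.     0.   169.2] tip [-24.7 -24.2  17.2] F clamp [-0.4   4.18  1.05]
315,35,17 [0.     0.0005 0.0002]
```

```bash
python3 -m jog '{"jaw":[1,1,1,1,1,1,1,1,1],"linear":[[-0.0038,-0.0053,0.0022],[-0.0028,-0.006,0.0016],[-0.0017,-0.0066,0.001],[-0.0006,-0.0068,0.0003],[0,0,0],[0,0,0],[0,0,0],[0,0,0],[0,0,0]],"spin":[0,0,0,0,0,0,0,0,0]}'>/dev/null; python3 st.py 0,35,17
python3 - <<'E'
from k import *
s,_=bot.read_camera("scene");o=bot.observe();G=o["tcp_pos"]+[0,0,.019]
b=cv2.resize(s[185:265,285:365],(600,600),interpolation=cv2.INTER_CUBIC)
for th,col in((20,(255,255,0)),(25,(0,0,255)),(30,(0,255,0))):
    a=frame(AZ,np.radians(th))[:,2];q=(proj("scene",np.array([G+.0254*a,G-.1176*a]))+[-.6,1.4]-[285,185]+.5)*7.5
    cv2.polylines(b,[q.astype(int)],False,col,1)
cv2.imwrite("pics/crop7.png",b)
E
```

```text
t 27.5333 tcp [ 0.6245 -0.0579  0.1973] rot [-180.     0.   169.2] tip [-34.8   0.4  17. ] F clamp [ 2.63  1.84 -0.01]
0,35,17 [-0.0001  0.0004  0.0001]
```

View pics/crop7.png

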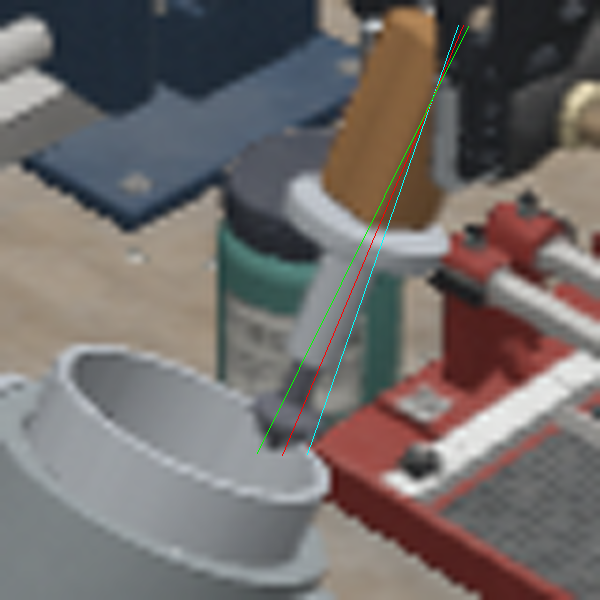

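```bash
python3 -m jog '{"jaw":[1,1,1,1,1,1,1,1,1,1],"linear":[[-0.005,0,-0.0087],[-0.0075,0,-0.013],[-0.0075,0,-0.013],[0,0,-0.015],[0.0132,0.0286,0],[0.0132,0.0286,0],[0.0132,0.0286,0],[0.0132,0.0286,0],[0.0132,0.0286,0],[0.0132,0.0286,0]],"spin":[0,0,0,0,0,0,0,0,0,0]}'
python3 -m jog '{"jaw":[1,1,1,1,1,1,1,1,1,1],"linear":[[0.0132,0.0286,0],[0.0132,0.0286,0],[0.0132,0.0286,0],[0,0,0],[0,0,0],[0,0,0],[0,0,0],[0,0,0],[0,0,0.02],[0,0,0]],"spin":[0,0,0,-0.1045,-0.1045,-0.1045,-0.1045,-0.1045,0,0]}'
python3 -m jog '{"jaw":[1,1,1],"linear":[[0,0,0.015],[0,0,0],[0,0,0]],"spin":[0,0,0]}'
python3 - <<'E'
from k import *
s,_=bot.read_camera("scene");o=bot.observe();G=o["tcp_pos"]+[0,0,.019];y=np.radians(o["eef_rot"][2]);L=-np.array([np.cos(y),np.sin(y),0])
d=o["tcp_pos"]-[.532,.1986,0];print(o["tcp_pos"],"gx",d@L,"lat",d@[-L[1],L[0],0],"gz",G[2]-.095)
b=cv2.resize(s[160:240,200:280],(600,600),interpolation=cv2.INTER_CUBIC)
for th,col in((20,(255,255,0)),(25,(0,0,255)),(30,(0,255,0))):
    a=np.sin(np.radians(th))*L+[0,0,np.cos(np.radians(th))];q=(proj("scene",np.array([G+.0254*a,G-.1176*a]))+[-.6,1.4]-[200,160]+.5)*7.5
    cv2.polylines(b,[q.astype(int)],False,col,1)
cv2.imwrite("pics/crop8.png",b)
E
```

```text
time_s: 28.42
tcp_pos: [0.598, 0.1241, 0.2474]
eef_rot: [179.9, 0.0, 169.2]
wrist_force: [1.1, -0.5, -2.7]
width: 0.0278
grip_force: 61.1
time_s: 29.25
tcp_pos: [0.574, 0.214, 0.224]
eef_rot: [179.9, -0.3, -160.8]
wrist_force: [-1.1, -0.6, -5.0]
width: 0.0275
grip_force: 61.1
time_s: 29.5
tcp_pos: [0.5749, 0.2138, 0.2112]
eef_rot: [180.0, -0.1, -160.9]
wrist_force: [0.3, 0.1, -3.2]
width: 0.0277
grip_force: 61.1
[0.57549228 0.21392737 0.2122181 ] gx 0.0461135395153497 lat 0.00021996463923644384 gz 0.13621809903174342
```

View pics/crop8.png

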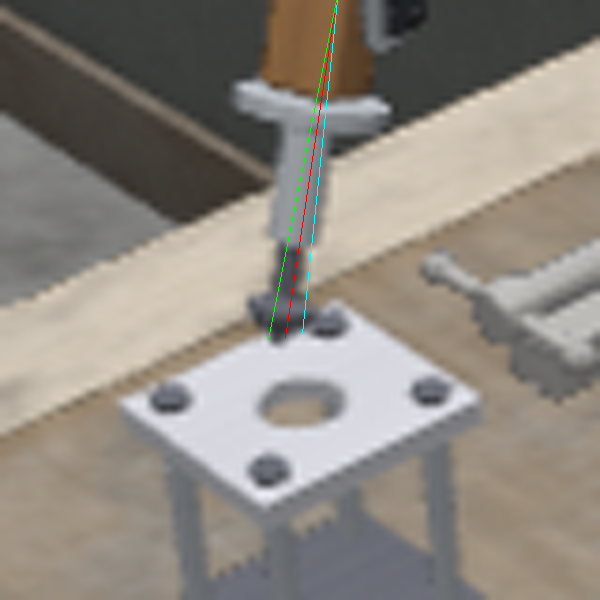

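```bash
python3 -m jog '{"jaw":[1,1,1,1,1,1,1],"linear":[[0,0,0.01],[0,0,0.01],[0,0,0.01],[0,0,0.008],[0,0,0],[0,0,0],[0,0,0]],"spin":[0,0,0,0,0,0,0]}'
python3 -m jog '{"jaw":[1,1,1,1,1,1,1,1],"linear":[[0,0,0.005],[0,0,0.005],[0,0,0.005],[0,0,0.004],[0,0,0],[0,0,0],[0,0,0],[0,0,0]],"spin":[0,0,0,0,0,0,0,0]}'
```

```text
time_s: 30.13
tcp_pos: [0.5757, 0.2137, 0.174]
eef_rot: [180.0, -0.0, -160.9]
wrist_force: [0.6, 0.3, -2.2]
width: 0.0274
grip_force: 61.1
time_s: 30.8
tcp_pos: [0.5759, 0.2138, 0.1553]
eef_rot: [-180.0, 0.0, -160.9]
wrist_force: [-0.1, -0.3, -2.0]
width: 0.0273
grip_force: 61.1
```

```bash
python3 -m jog '{"jaw":[1,1,1,1,1,1,1,1,1,1],"linear":[[0,0,0.002],[0.004,0,0],[0.004,0,-0.0005],[0.004,0,-0.0005],[0.004,0,-0.0005],[0.004,0,-0.001],[0.004,0,-0.001],[0.004,0,-0.001],[0,0,0],[0,0,0]],"spin":[0,0,0,0,0,0,0,0,0,0]}'
python3 -m jog '{"jaw":[1,1,1,1,1,1,1,1,1,1],"linear":[[0.004,0,-0.001],[0.004,0,-0.001],[0.004,0,-0.001],[0.004,0,-0.001],[0.004,0,-0.0005],[0.004,0,0],[0.004,0,0],[0,0,0],[0,0,0],[0,0,0]],"spin":[0,0,0,0,0,0,0,0,0,0]}'
```

```text
time_s: 31.63
tcp_pos: [0.551, 0.2051, 0.1593]
eef_rot: [-180.0, 0.4, -160.9]
wrist_force: [5.2, 1.9, -2.2]
width: 0.0273
grip_force: 61.2
time_s: 32.47
tcp_pos: [0.5249, 0.1961, 0.1643]
eef_rot: [-180.0, 0.4, -160.9]
wrist_force: [4.8, 1.8, -0.5]
width: 0.0275
grip_force: 61.5
```

```bash
python3 -m jog '{"jaw":[1,1,1,1,1,1,1,1],"linear":[[0.003,0,0],[0.001,0,0],[0,0,0],[0,0,0],[-0.006,0,0],[-0.0075,0,0],[0,0,0],[0,0,0]],"spin":[0,0,0,0,0,0,0,0]}'
python3 - <<'E'
from k import *
s,_=bot.read_camera("scene");o=bot.observe();G=o["tcp_pos"]+[0,0,.019];y=np.radians(o["eef_rot"][2]);L=-np.array([np.cos(y),np.sin(y),0])
d=o["tcp_pos"]-[.532,.1986,0];print(o["tcp_pos"],"gx",d@L,"lat",d@[-L[1],L[0],0],"gz",G[2]-.095)
b=cv2.resize(s[150:250,190:290],(600,600),interpolation=cv2.INTER_CUBIC)
cv2.imwrite("pics/crop9.png",b)
E
```

```text
time_s: 33.13
tcp_pos: [0.5312, 0.1983, 0.1611]
eef_rot: [180.0, -0.1, -160.9]
wrist_force: [0.3, -0.5, -3.4]
width: 0.0269
grip_force: 61.2
[0.53108047 0.19829131 0.16101232] gx -0.0009699134586427852 lat 1.0002127822887498e-05 gz 0.085012316317743
```

View pics/crop9.png

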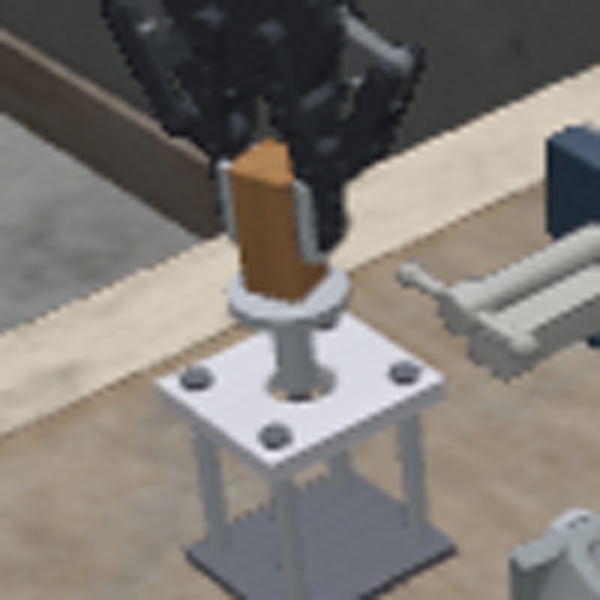

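```bash
python3 -m jog '{"jaw":[1,1,1,1,1,1,1,1,1,1],"linear":[[-0.001,0,0.008],[0,0,0.008],[0,0,0.008],[0,0,0.007],[0,0,0.005],[0,0,0.003],[0,0,0],[0,0,0.002],[0,0,0],[0,0,0]],"spin":[0,0,0,0,0,0,0,0,0,0]}'
python3 -m jog '{"jaw":[1,1,1,1],"linear":[[0,0,0.0015],[0,0,0],[0,0,0],[0,0,0]],"spin":[0,0,0,0]}'
```

```text
time_s: 34.02
tcp_pos: [0.5329, 0.1989, 0.1212]
eef_rot: [-180.0, 0.0, -160.9]
wrist_force: [-0.4, 0.1, -3.3]
width: 0.0274
grip_force: 61.5
time_s: 34.35
tcp_pos: [0.5329, 0.1989, 0.1212]
eef_rot: [-180.0, 0.0, -160.8]
wrist_force: [-4.1, -1.0, 5.8]
width: 0.0275
grip_force: 62.1
```

```bash
python3 -m jog '{"jaw":[1,1,1,1,1],"linear":[[0,0,0.0015],[0,0,0.0015],[0,0,0],[0,0,0],[0,0,0]],"spin":[0,0,0,0,0]}'
python3 -m jog '{"jaw":[0.4,0.2,0,-0.2,-0.4,-0.6,-0.8,-1,-1,-1],"linear":[[0,0,0],[0,0,0],[0,0,0],[0,0,0],[0,0,0],[0,0,0],[0,0,0],[0,0,0],[0,0,0],[0,0,0]],"spin":[0,0,0,0,0,0,0,0,0,0]}'
python3 -m jog '{"jaw":[-1,-1,-1,-1,-1,-1,-1],"linear":[[0,0,-0.015],[0,0,-0.02],[0,0,-0.03],[0,0,-0.03],[0,0,-0.02],[0,0,0],[0,0,0]],"spin":[0,0,0,0,0,0,0]}'
python3 - <<'E'
from h import *
p,d=bot.read_camera("top");s,ds=bot.read_camera("scene")
cv2.imwrite("pics/crop10.png",cv2.resize(s[150:250,190:290],(600,600),interpolation=cv2.INTER_CUBIC))
Q=cloud("scene",ds)[150:260,190:290].reshape(-1,3);m=(Q[:,2]>.158)&(Q[:,2]<.175)&(np.hypot(Q[:,0]-.532,Q[:,1]-.199)<.04);print(m.sum(),Q[m].mean(0),Q[m,2].max())
E
```

```text
time_s: 34.77
tcp_pos: [0.5331, 0.199, 0.1212]
eef_rot: [-180.0, 0.0, -160.8]
wrist_force: [-11.6, -3.6, 20.1]
width: 0.0272
grip_force: 64.2
time_s: 35.6
tcp_pos: [0.5326, 0.1988, 0.1163]
eef_rot: [-180.0, -0.0, -160.9]
wrist_force: [0.9, -0.6, -0.1]
width: 0.0857
grip_force: 0.0
time_s: 36.18
tcp_pos: [0.5335, 0.199, 0.2331]
eef_rot: [-180.0, 0.2, -160.9]
wrist_force: [0.8, -0.4, -0.4]
width: 0.0855
grip_force: 0.0
80 [0.52865529 0.19490953 0.16144473] 0.16454445148281138
```

View pics/crop10.png

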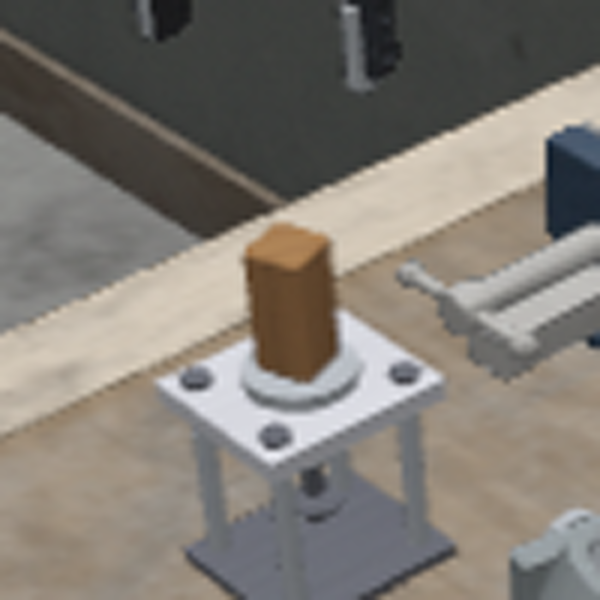

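```bash
python3 -c "
from plant import bot
print(bot.hand_in())"
```

```text
the job is handed in; nothing more can be done
None
```

I ran the cone once clockwise round the mouth, with the contact force I read at each of the eight points and back at the start well above 1.5 N. The tool was tilted in the grip to about 25 to 28 degrees, the tool hangs upright in its rest with its guard flat on the plate, and the job is handed in. A first start, centred about 5 mm off, slipped into the bore, so I felt for the tube's centre and started again from the lowest point; no verdict was returned.

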